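# Pack the last market sample and snap the retaining cap home

### The job

Pack the loose sample jar upright into the empty bay of the white sample carrier and let go of it; then take the black retaining cap by its knob and press it down onto the carrier's stud until it clicks fully home. Do not let go after the click: keep pressing the cap down firmly, and finish while still holding it pressed. Leave the tin in its bay and the other things on the counter alone.

Things in the scene. Friction and masses are not known exactly. Their poses are not given: they have to be found in the camera images.
- carrier: White plastic sample carrier, fixed, 71 mm (its x) by 180 mm (its y), 26 mm high, floor 5 mm, walls 4 mm thick. Origin: centre of its underside; z up. Two square bays, 63 by 63 mm inside, lie along its y axis either side of a central pillar, centres 54.5 mm from the pillar's axis: the one at +y is empty, the one at -y holds the tin.
- free_bay (a point): Centre of the inner floor of the empty bay (5 mm above the counter); axes as the carrier's.
- full_bay (a point): Centre of the inner floor of the bay that holds the tin; axes as the carrier's.
- stud_seat (a point): Centre of the flat round top of the pillar (56 mm above the counter), the seat for the cap; axes as the carrier's. The steel stud rises 22 mm from here: 20 mm in diameter, its top 8 mm tapering to 10 mm. Four spring-loaded steel balls stick out 4 mm around it, centred 10 mm above the seat.
- pillar: Grey pillar, 37 mm in diameter, with the stud, fixed in the carrier; origin as the carrier's. A cap put on the stud stops on the balls about 13 mm above the seat; roughly 10 to 15 N drives its lip past them, the force drops (the click), the balls pull it in and it lands on the seat, its disc 3 mm above jar and tin. Pressing firmly means bearing on the seat with about 10 N or more.
- jar: The loose sample jar to pack: pale grain, steel lid, a plain upright cylinder 56 mm in diameter and 72 mm tall, about 0.28 kg; stands on the wooden board. Origin: centre of its underside; z up. In the bay it stands 46 mm proud of the walls.
- cap: Black plastic retaining cap, 60 mm tall, about 0.09 kg, standing upright on the board. Origin: centre of its underside (skirt rim); z up. From below: hollow round skirt 40 mm in diameter, 24 mm tall, 30 mm inside with an inner lip 25 mm in diameter and 4 mm high at its mouth; disc 80 mm in diameter, 24 to 30 mm up; round knob 32 mm in diameter, 30 to 60 mm up, to grip.
- tin: Square tin with a steel lid, 58 by 58 by 72 mm, already standing in the carrier's other bay. Origin: centre of its underside. Stays there.
- board: Fixed wooden board, 170 mm (x) by 250 mm (y) by 12 mm thick, on which jar and cap stand. Origin: centre of its underside.
- bowl: Bystander: small open steel bowl, 84 mm across, 36 mm high. Origin: centre of its underside.
- twine: Bystander: reel of red and white twine, 52 mm in diameter, 44 mm high. Origin: centre of its underside.
- spice: Bystander: small amber spice jar, 38 mm in diameter, 60 mm high. Origin: centre of its underside.
Mind the look-alikes: they are no part of the job. Leave any turquoise look-alike of the jar alone.

How it is judged:
By the outcome, as a careful person would: the job done as asked, in the order asked, and still so for the second after the job is handed in, while the arm keeps its last pose, push and grip.
It also fails if it takes over 67 s, if anything falls off the work surface, if the arm or the gripper's body presses on something with over 40 N, if the wrist force passes 120 N, or if a joint passes its speed limit or range.

### The arm

A 6-joint arm with a two-finger parallel gripper is mounted at the origin on the work surface. World frame = base frame: x ahead of the robot, y to its left, z up, the work surface at z = 0. Lengths are in m, angles in rad, forces in N, time in s.
With the tool pointing down it reaches from about 0.3 to 0.875 m from the base axis. Payload 6.4 kg.
Tool frame: the origin (TCP) lies on the centre line of the jaws, within the pads' length; the fingertips stand 22 mm ahead of it and the grasp point (between the pads) lies 3 mm ahead of it; z points along the fingers, y is the line along which they close (so a half turn about z gives the same grasp; the last joint's range is limited). The gripper opens to 85 mm and grips with 20 to 120 N. Pads are 22 mm wide; open, the fingers measure 114 mm over their backs; the gripper's body (76 mm by 85 mm) begins 54 mm behind the grasp point. The pads swing forward as they close: fully open they stand 13 mm farther back than shut.
Start: joints at [1.096, 0.181, 1.607, -0, 1.354, -0.206], TCP at [0.153, 0.554, 0.253] pointing down, gripper open.
Joint ranges: [-2.99, 2.99], [-0.89, 2.07], [0.3, 2.58], [-1.14, 4.28], [0, 2.63], [-3.12, 3.12]. Speed limits (rad/s): [2.57, 2.57, 3.01, 3.14, 3.14, 3.14].

### API

Orientations are given as a unit quaternion [w, x, y, z].
In Python, from bench import ctrl gives the robot as it stands. The module is installed in compiled form; this text tells all that it offers.
- The arm moves only by the tool servo_tool, never from a script. Its argument "commands" is a list of rows, each a list of 3 entries, a list of its own where there are three numbers: the shift along the tool's x, y, z in mm, then the turn about the tool's z in rad, then the finger opening in mm, from 0 to 85.4. In form: [[[dx, dy, dz], turn, jaw], ...]. A call has 1 to 20 rows; each row shifts and turns the commanded pose from where the row before left it, along the tool's axes as they then stand; what a row does not reach is not made up. A row lasts 1/8 s, in which the tool goes at most 62.5 mm and 10.7 degrees, less where a joint would pass 70% of its speed; a pose out of reach is approached as far as the arm can. A call with a gripper value outside its range is refused whole. The fingers move at their own pace and stop on an object; the grip force is fixed at half the most. Time passes only in rows, so rows that do not move let the fingers close. It gives the time, the measured TCP pose, the force, the opening and the grip force at its end, in the units of the state.
- ctrl.get_obs(): the state, without advancing time (a new reading comes with each control period).
- ctrl.camera(name): name is "scene" or "top" or "wrist"; returns a dict with "color" (400x640x3 uint8, red, green, blue), "z_map" (400x640 float32, m along the optical axis (not along the pixel's ray), 0 where there is no reading), "fx", "fy", "cx", "cy" (pixels), "k1" (the pictures are not rectified: a ray, as slopes to the right and down, at radius r is drawn at 1 + k1 r^2 times it, then the intrinsics apply), "R" (3x3) and "t" (3): a world point X has camera coordinates R X + t. Camera axes: x right, y down, z forward; pixel columns grow to the right and rows downward; lengths in m; the calibration is good to about 2 mm. A picture is of the moment at which its call begins.
- ctrl.hand_in(): hands the job in; it is judged then, once.
The state is a dict: "time_s": time; "q": joint angles; "dq": joint speeds; "joint_efforts": joint torques, N m; "eef_pos": TCP position; "eef_rot": TCP orientation; "wrist_force": force on the tool from outside, world axes, zero at the start; "torque": the same for the moment, N m; "opening": opening from 0.0 (shut) to 1.0 (fully open); "grasp_force": force on a finger pad.
Only numpy, scipy, OpenCV 4.12 (cv2) and the standard library are available. Lean on these libraries where they do the work, as an engineer would, in place of code of your own. Each camera call takes 0.05 s, during which the arm holds its last target. There are 200 camera calls.

## Working session

There is one attempt and no reset: what is moved stays moved. The work goes in short steps, Python scripts to look and compute and a tool call to move; the robot and the scene stay as the last step left them, time stands still between calls to the robot, and variables do not carry over. Pictures are saved under pics/ and viewed, at most 12 in all, crops included, and the job is handed in when it is done.

Besides the shell and the picture viewer there is one more tool, called after "Call:" as name([rows], argument=value, ...), one row to a line, values as JSON. servo_tool: Moves the arm, as the interface text tells. Its arguments: {"type":"object","properties":{"commands":{"type":"array"}},"required":["commands"]}

```bash
mkdir -p pics; cat > h.py <<'E'
import numpy as np, cv2
from bench import ctrl
def ray(c,u,v):
    d=np.array([(u-c["cx"])/c["fx"],(v-c["cy"])/c["fy"]]); s=d.copy()
    for _ in range(20): s=d/(1+c["k1"]*(s@s))
    R=np.array(c["R"]);t=np.array(c["t"])
    return -R.T@t, R.T@np.array([s[0],s[1],1.])
def plane(c,u,v,z):
    o,d=ray(c,u,v); return o+d*(z-o[2])/d[2]
def depthpt(c,u,v):
    o,d=ray(c,u,v); return o+d*c["z_map"][int(round(v)),int(round(u))]
def proj(c,X):
    p=np.array(c["R"])@np.array(X)+np.array(c["t"]); s=p[:2]/p[2]; s=s*(1+c["k1"]*(s@s))
    return s[0]*c["fx"]+c["cx"],s[1]*c["fy"]+c["cy"]
def tri(c1,p1,c2,p2):
    o1,d1=ray(c1,*p1);o2,d2=ray(c2,*p2)
    s=np.linalg.lstsq(np.c_[d1,-d2],o2-o1,rcond=None)[0]
    a,b=o1+d1*s[0],o2+d2*s[1]; return (a+b)/2,np.linalg.norm(a-b)
def save(c,n): cv2.imwrite("pics/"+n,c["color"][:,:,::-1])
E
python3 - <<'E'
from h import *
o=ctrl.get_obs();print({k:np.round(v,3) for k,v in o.items()})
for n in("scene","top"):
    c=ctrl.camera(n);save(c,n+"1.png");print(n,np.round(-np.array(c["R"]).T@c["t"],3),np.round(c["R"],2).tolist(),c["fx"],c["k1"])
E
```

```text
{'time_s': np.float64(0.0), 'q': array([ 1.096,  0.182,  1.608, -0.   ,  1.354, -0.206]), 'dq': array([-0.001, -0.001,  0.   , -0.   , -0.001,  0.001]), 'joint_efforts': array([-3.0000e-03, -4.4486e+01, -3.5134e+01, -0.0000e+00,  9.0000e-03,
       -0.0000e+00]), 'eef_pos': array([0.152, 0.554, 0.252]), 'eef_rot': array([-0.   ,  0.134,  0.991, -0.001]), 'wrist_force': array([ 0.367, -0.148, -0.245]), 'torque': array([ 0.001, -0.017,  0.08 ]), 'grasp_force': np.float64(0.0), 'opening': np.float64(0.998)}
scene [0.819 0.459 0.586] [[-0.88, 0.48, -0.02], [0.36, 0.62, -0.7], [-0.32, -0.62, -0.71]] 371.34045671830484 -0.08809856494389855
top [ 0.519 -0.007  0.777] [[-0.02, -1.0, -0.04], [-1.0, 0.02, -0.06], [0.07, 0.04, -1.0]] 369.4232464701926 -0.044921986990869474
```

```bash
ls pics
```

```text
scene1.png
top1.png
```

View pics/scene1.png

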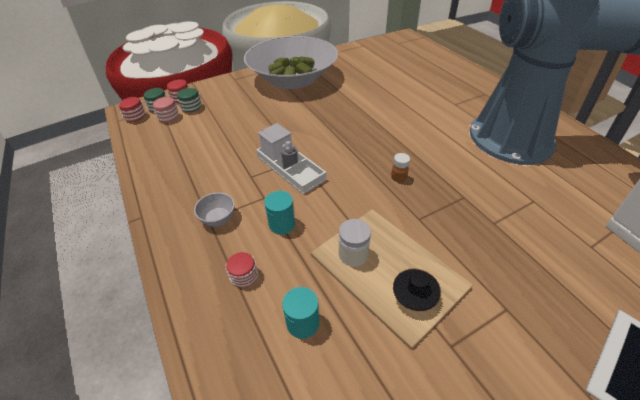

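View pics/top1.png

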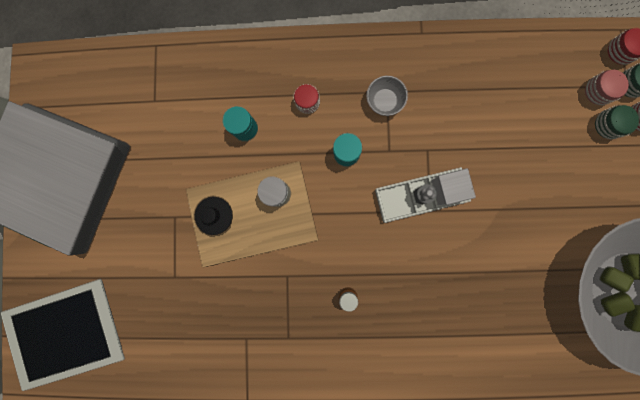

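Scene view: the candidates for the jar are the grey-lidded pale jar on the board at (355,243), turquoise look-alike A at (280,213) and turquoise look-alike B at (301,312). In the top view they sit at (272,192), (348,149) and (238,123). The jar I want is the pale one on the board. The cap is at scene (417,289) / top (213,216). The carrier is at scene (290,160) / top (425,195), with its empty bay at top (400,200). I'll check the choice in a close crop.

```bash
python3 - <<'E'
from h import *
s=ctrl.camera("scene");t=ctrl.camera("top")
def crop(c,u,v,w,h,k): return cv2.resize(c["color"][v:v+h,u:u+w,::-1],(w*k,h*k),interpolation=cv2.INTER_CUBIC)
A=np.hstack([crop(t,180,150,150,100,2)[:, :300],crop(t,365,155,125,75,4)[:, :500][:200]]) if 0 else None
im=np.zeros((600,800,3),np.uint8)
for (c,u,v,w,h,k,x,y) in [(t,185,155,130,100,3,0,0),(t,370,160,110,70,3,400,0),(s,320,205,130,120,2,0,300),(s,250,120,80,75,4,400,300)]:
    p=crop(c,u,v,w,h,k); p=p[:300,:400]; im[y:y+p.shape[0],x:x+p.shape[1]]=p
cv2.imwrite("pics/crop1.png",im)
# heights from depth
for n,c,pts in (("top",t,[(272,192),(213,216),(400,200),(457,187),(427,194),(60,150),(348,149)]),("scene",s,[(355,229),(419,283),(303,175),(275,140),(630,230)])):
    for p in pts: print(n,p,np.round(depthpt(c,*p),3))
E
```

```text
top (272, 192) [0.572 0.115 0.083]
top (213, 216) [0.529 0.233 0.074]
top (400, 200) [ 0.555 -0.139  0.003]
top (457, 187) [ 0.573 -0.234  0.078]
top (427, 194) [ 0.562 -0.177  0.077]
top (60, 150) [0.669 0.549 0.077]
top (348, 149) [ 0.652 -0.031  0.073]
scene (355, 229) [0.575 0.117 0.085]
scene (419, 283) [0.541 0.254 0.074]
scene (303, 175) [ 0.553 -0.138  0.004]
scene (275, 140) [ 0.587 -0.204  0.076]
scene (630, 230) [0.067 0.366 0.032]
```

View pics/crop1.png

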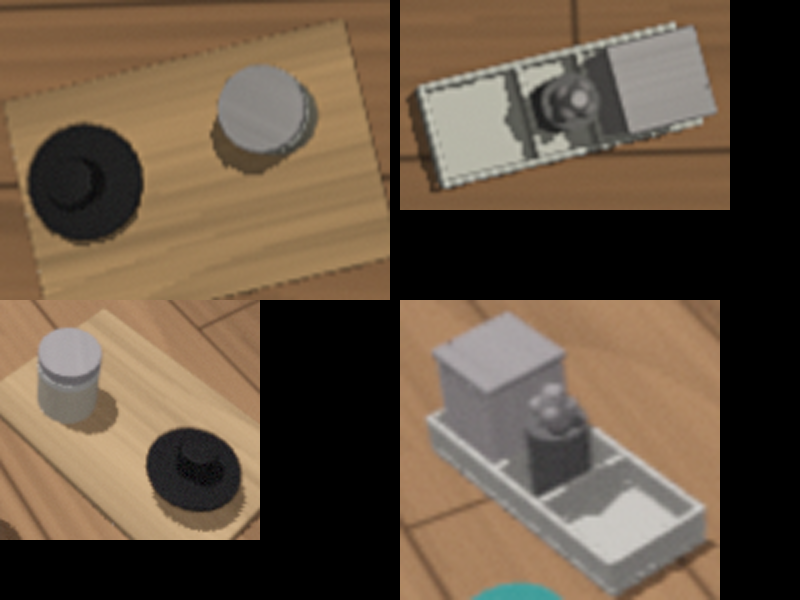

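The crop confirms it. The pale jar has a round steel lid centred at top (272.7,191.3), next to the black cap with its disc at (213.7,216). The carrier's empty bay is on the left of the top view, and the pillar and tin are to its right. Next I measure.

```bash
cat >> h.py <<'E'
def cloud(c):
    v,u=np.mgrid[0:400,0:640]; d=np.stack([(u-c["cx"])/c["fx"],(v-c["cy"])/c["fy"]],-1); s=d.copy()
    for _ in range(10): s=d/(1+c["k1"]*(s**2).sum(-1,keepdims=True))
    z=c["z_map"]; P=np.dstack([s,np.ones_like(z)])*z[...,None]
    P=(P-np.array(c["t"]))@np.array(c["R"]); P[z<=0]=np.nan; return P
def blob(m,seed):
    n,l,st,ce=cv2.connectedComponentsWithStats(m.astype(np.uint8)); k=l[seed[1],seed[0]]
    if k==0: return None
    cs,_=cv2.findContours((l==k).astype(np.uint8),cv2.RETR_EXTERNAL,cv2.CHAIN_APPROX_NONE); cc=max(cs,key=len)
    return ce[k],cv2.fitEllipse(cc)[0],st[k,4],l==k
E
python3 - <<'E'
from h import *
s=ctrl.camera("scene");t=ctrl.camera("top");C={"s":s,"t":t};P={k:cloud(c) for k,c in C.items()}
def band(k,lo,hi,xy,r):
    p=P[k]; return (p[...,2]>lo)&(p[...,2]<hi)&(np.hypot(p[...,0]-xy[0],p[...,1]-xy[1])<r)
def two(name,lo,hi,xy,r):
    px={}
    for k in C:
        m=band(k,lo,hi,xy,r); m=cv2.morphologyEx(m.astype(np.uint8),cv2.MORPH_OPEN,np.ones((2,2)))
        cs,_=cv2.findContours(m,cv2.RETR_EXTERNAL,cv2.CHAIN_APPROX_NONE); cc=max(cs,key=cv2.contourArea)
        px[k]=cv2.fitEllipse(cc)[0]; q=P[k][m>0]; print(name,k,np.round(px[k],1),m.sum(),"cloud mean",np.round(q.mean(0),4))
    X,e=tri(s,px["s"],t,px["t"]); print("   tri",np.round(X,4),"gap",round(e,4)); return X
two("lid",.078,.095,(.573,.116),.045)
two("knob",.064,.085,(.533,.245),.05)
two("disc",.036,.085,(.533,.245),.055)
# black disc by colour
px={}
for k,(c,sd) in {"s":(s,(417,292)),"t":(t,(214,217))}.items():
    b=blob(c["color"].max(-1)<50,sd); px[k]=b[1]; print("black",k,np.round(b[1],1),b[2])
print(tri(s,px["s"],t,px["t"]))
for k in C:
    m=band(k,.015,.1,(.565,-.18),.13); q=P[k][m][:,:2].astype(np.float32)
    (ce,sz,a)=cv2.minAreaRect(q*1000); print("carrier",k,np.round(ce,1),np.round(sz,1),round(a,1))
    m=band(k,.069,.09,(.565,-.18),.14); q=P[k][m]; print(" high z",np.percentile(q[:,2],[10,50,90]).round(4))
    m=band(k,.02,.032,(.565,-.18),.13); q=P[k][m][:,:2].astype(np.float32)
    (ce,sz,a)=cv2.minAreaRect(q*1000); print("rim",k,np.round(ce,1),np.round(sz,1),round(a,1), P[k][m][:,2].mean())
# rim corners of carrier in top by light mask
hsv=cv2.cvtColor(t["color"],cv2.COLOR_RGB2HSV); m=(hsv[...,1]<60)&(hsv[...,2]>60); m[:160]=0;m[235:]=0;m[:,:365]=0;m[:,490:]=0
cs,_=cv2.findContours(m.astype(np.uint8),cv2.RETR_EXTERNAL,cv2.CHAIN_APPROX_NONE);cc=max(cs,key=cv2.contourArea)
r=cv2.minAreaRect(cc);print("px rect",r,np.round([plane(t,*p,.026)[:2] for p in cv2.boxPoints(r)],4).tolist())
E
```

```text
lid s [355.4 232.7] 647 cloud mean [nan nan nan]
lid t [272.8 191.2] 673 cloud mean [0.5737 0.114  0.0819]
   tri [0.5739 0.1159 0.073 ] gap 0.0013
knob s [420.2 280.4] 299 cloud mean [nan nan nan]
knob t [208.5 215.6] 212 cloud mean [nan nan nan]
   tri [0.5302 0.2461 0.0613] gap 0.0009
disc s [417.4 290.2] 1606 cloud mean [nan nan nan]
disc t [213.8 215.8] 1199 cloud mean [nan nan nan]
   tri [0.5299 0.2462 0.0304] gap 0.0015
black s [416.5 289.8] 1463
black t [213.  215.6] 1122
(array([0.53106153, 0.24633196, 0.03281295]), np.float64(0.0005617656522838016))
carrier s [ 565.6 -178.8] [ 73.6 182.6] 12.6
 high z [0.071  0.0774 0.0788]
rim s [ 565.6 -178.8] [ 73.6 182.6] 12.6 0.025083512093480958
carrier t [ 564.8 -181.5] [ 71.4 178.9] 12.7
 high z [0.0741 0.0761 0.0777]
rim t [ 564.8 -181.5] [ 71.4 178.9] 12.7 0.025136664392916213
px rect ((425.1470947265625, 194.08822631835938), (35.65273666381836, 95.80156707763672), 75.96376037597656) [[0.5787, -0.0838], [0.6213, -0.2736], [0.5506, -0.2877], [0.5083, -0.099]]
```

Call:
servo_tool([
  [[0,0,0],0.18,85],
  [[0,0,0],0.18,85],
  [[0,0,0],0.18,85],
  [[0,0,0],0.18,85],
  [[0,0,0],0.18,85],
  [[0,0,0],0.182,85],
  [[-50,30,0],0,85],
  [[-50,30,0],0,85],
  [[-50,30,0],0,85],
  [[-50,30,0],0,85],
  [[-50,30,0],0,85],
  [[-50,30,0],0,85],
  [[0,0,0],0,85],
])

```text
time_s: 1.92
eef_pos: [0.3964, 0.2982, 0.2535]
eef_rot: [0.001, 0.628, 0.779, 0.0]
wrist_force: [-1.2, 0.7, -0.1]
opening: 0.995
grasp_force: 0.0
```

Call:
servo_tool([
  [[-47,32,0],0,85],
  [[-47,32,0],0,85],
  [[-48,31,0],0,85],
  [[0,0,0],0,85],
  [[0,0,0],0,85],
  [[0,0,0],0,85],
])

```text
time_s: 2.68
eef_pos: [0.5164, 0.1845, 0.2532]
eef_rot: [-0.0, 0.624, 0.781, -0.0]
wrist_force: [0.1, -0.5, -0.4]
opening: 0.992
grasp_force: 0.0
```

```bash
python3 - <<'E'
from h import *
o=ctrl.get_obs();print(o["eef_pos"],o["eef_rot"]);w=ctrl.camera("wrist");save(w,"w1.png");np.save("w1.npy",w,allow_pickle=True)
print(np.round(-np.array(w["R"]).T@w["t"],3),np.round(w["R"],2).tolist(),w["fx"])
for X in [(.574,.1145,.084),(.5305,.246,.072)]: print(proj(w,X))
E
```

```text
[0.51637378 0.18449392 0.2531754 ] [-3.08477390e-04  6.24412209e-01  7.81094930e-01 -9.07153589e-05]
[0.499 0.265 0.375] [[0.98, 0.22, -0.0], [0.21, -0.92, 0.32], [0.07, -0.31, -0.95]] 289.10229175016553
(np.float64(352.2120601315977), np.float64(250.24467211749496))
(np.float64(342.9167765676304), np.float64(124.77124705523403))
```

View pics/w1.png

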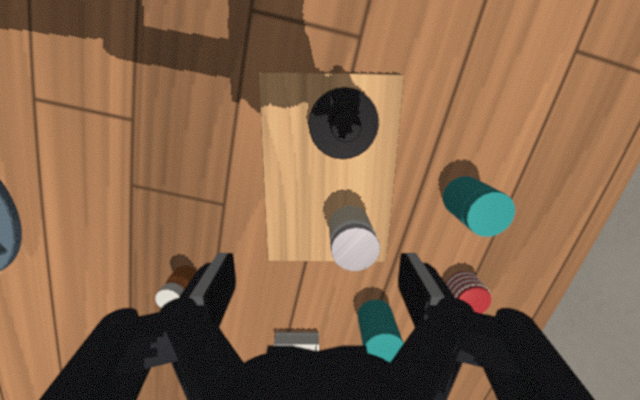

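The wrist view shows the jar lid at (355,249), the cap disc at (343,122) and the carrier's end at (297,340), with the fingers clear of everything.

```bash
python3 - <<'E'
from h import *
w=np.load("w1.npy",allow_pickle=True).item(); P=cloud(w); 
def el(lo,hi,xy,r):
    m=(P[...,2]>lo)&(P[...,2]<hi)&(np.hypot(P[...,0]-xy[0],P[...,1]-xy[1])<r); m=cv2.morphologyEx(m.astype(np.uint8),cv2.MORPH_OPEN,np.ones((3,3)))
    cs,_=cv2.findContours(m,cv2.RETR_EXTERNAL,cv2.CHAIN_APPROX_NONE); cc=max(cs,key=cv2.contourArea)
    e=cv2.fitEllipse(cc); q=P[m>0]; print(np.round(e[0],1),np.round(e[1],1),np.nanmean(q,0).round(4)); return e[0]
l=el(.078,.095,(.574,.115),.045); k=el(.066,.085,(.5305,.246),.03); d=el(.036,.085,(.5305,.246),.055)
hsv=cv2.cvtColor(w["color"],cv2.COLOR_RGB2HSV); b=blob((hsv[...,1]<45)&(hsv[...,2]>150),(355,249)); print("lid col",b[1],b[2])
b2=blob(w["color"].max(-1)<75,(325,130)); print("disc col",b2 and (b2[1],b2[2]))
print("lid@.084",plane(w,*b[1],.084).round(4),"disc@.042",plane(w,*d,.042).round(4),plane(w,*(b2[1]),.042).round(4),"knob",plane(w,*k,.072).round(4))
t=ctrl.camera("top");s=ctrl.camera("scene")
# lids seen by colour centres in other views
for nm,c,p in(("t",t,(272.8,191.2)),): print("tri lid w-"+nm,tri(w,b[1],c,p)); print("tri disc",tri(w,d,c,(213.5,215.7))); print(plane(c,*p,.084))
E
```

```text
[355.  247.9] [44.8 48.4] [0.5761 0.1183 0.0848]
[345.7 125.9] [30.  30.8] [0.5335 0.2455 0.0729]
[343.3 122.6] [69.7 71.9] [0.5328 0.2466 0.0488]
lid col (355.14605712890625, 248.90042114257812) 1609
disc col ((342.8636169433594, 122.1574935913086), np.int32(3825))
lid@.084 [0.5768 0.1169 0.084 ] disc@.042 [0.5335 0.2465 0.042 ] [0.5329 0.2469 0.042 ] knob [0.5336 0.2455 0.072 ]
tri lid w-t (array([0.575788  , 0.1147651 , 0.08059188]), np.float64(0.003900829138084778))
tri disc (array([0.53241797, 0.24566198, 0.03389066]), np.float64(0.003869433908360052))
[0.57363288 0.11361177 0.084     ]
```

Call:
servo_tool([
  [[-40,21.5,0],0,85],
  [[-40,21,40],0,85],
  [[0,0,40],0,85],
  [[0,0,30],0,85],
  [[0,0,30],0,85],
  [[0,0,30],0,85],
  [[0,0,23],0,85],
  [[0,0,0],0,85],
  [[0,0,0],0,85],
])

```text
time_s: 3.95
eef_pos: [0.577, 0.1146, 0.0613]
eef_rot: [0.001, 0.625, 0.781, 0.0]
wrist_force: [-0.5, -0.5, 0.7]
opening: 0.994
grasp_force: 0.0
```

```bash
python3 - <<'E'
from h import *
o=ctrl.get_obs();print(o["eef_pos"],o["wrist_force"]);w=ctrl.camera("wrist");save(w,"w2.png")
E
```

```text
[0.57703999 0.11460233 0.06132089] [-0.49858749 -0.50639242  0.73103897]
```

View pics/w2.png

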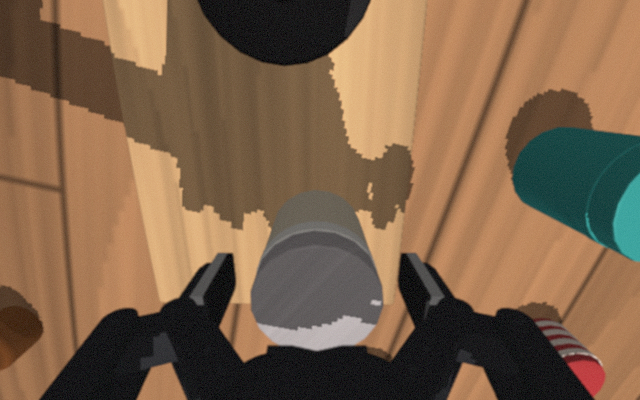

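The jar lid (centre about 317,290) sits midway between the pads at columns 222 and 412. Closing and lifting.

Call:
servo_tool([
  [[0,0,0],0,40],
  [[0,0,0],0,40],
  [[0,0,0],0,40],
  [[0,0,0],0,40],
  [[0,0,0],0,40],
  [[0,0,0],0,40],
  [[0,0,-20],0,40],
  [[0,0,-40],0,40],
  [[0,0,-40],0,40],
  [[0,0,0],0,40],
])

```text
time_s: 5.25
eef_pos: [0.579, 0.1143, 0.165]
eef_rot: [0.003, 0.625, 0.78, 0.002]
wrist_force: [1.0, 0.3, -3.0]
opening: 0.643
grasp_force: 64.2
```

Call:
servo_tool([
  [[-40,-10,0],0,40],
  [[-50,-13,0],0,40],
  [[-50,-13,0],0,40],
  [[0,0,0],0,40],
  [[0,0,0],0,40],
  [[0,0,0],0,40],
])

```text
time_s: 6.0
eef_pos: [0.5714, -0.029, 0.1597]
eef_rot: [-0.001, 0.625, 0.781, -0.0]
wrist_force: [-0.2, -0.5, -3.0]
opening: 0.643
grasp_force: 64.3
```

```bash
python3 - <<'E'
from h import *
o=ctrl.get_obs();print(o["eef_pos"],o["eef_rot"]);w=ctrl.camera("wrist");save(w,"w3.png");np.save("w3.npy",w,allow_pickle=True)
P=cloud(w); ok=np.nan_to_num(P[...,2],nan=-1)
for lo,hi in((.015,.035),(.068,.09)):
    m=(ok>lo)&(ok<hi)&(np.hypot(P[...,0]-.565,P[...,1]+.18)<.13); q=P[m]
    r=cv2.minAreaRect((q[:,:2]*1000).astype(np.float32)); print(lo,m.sum(),q[:,2].mean().round(4),np.round(r[0],1),np.round(r[1],1),round(r[2],1))
for X in [(.553,-.127,.005),(.565,-.18,.078)]: print(np.round(proj(w,X),1))
E
```

```text
[ 0.57143579 -0.02902772  0.15971454] [-6.13854774e-04  6.24705449e-01  7.80860234e-01 -1.41631527e-04]
0.015 135 0.0221 [ 529.5 -156. ] [ 22.4 117.3] 6.6
0.068 38 0.0694 [ 559.9 -172.2] [15.8  6.8] 36.9
[280.5 265.3]
[274.  358.4]
```

View pics/w3.png

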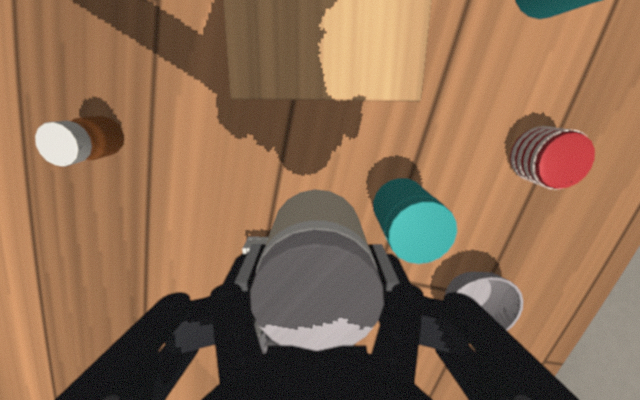

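The carrier is behind the hand here, with only its corner showing at (255,243). I'll fly past it so the wrist camera looks back at it.

Call:
servo_tool([
  [[-50,-8,-10],0,40],
  [[-55,-8,-10],0,40],
  [[-55,-8,-10],0,40],
  [[-50,-6,-10],0,40],
  [[0,0,0],0,40],
  [[0,0,0],0,40],
  [[0,0,0],0,40],
])

```text
time_s: 6.92
eef_pos: [0.5883, -0.2397, 0.1996]
eef_rot: [-0.001, 0.624, 0.781, 0.0]
wrist_force: [0.5, 0.1, -2.9]
opening: 0.642
grasp_force: 64.2
```

```bash
python3 - <<'E'
from h import *
o=ctrl.get_obs();print(o["eef_pos"],o["eef_rot"]);w=ctrl.camera("wrist");save(w,"w4.png");np.save("w4.npy",w,allow_pickle=True)
P=cloud(w); ok=np.nan_to_num(P[...,2],nan=-1)
for lo,hi in((.015,.035),(.068,.09)):
    m=(ok>lo)&(ok<hi)&(np.hypot(P[...,0]-.565,P[...,1]+.18)<.13); q=P[m]
    r=cv2.minAreaRect((q[:,:2]*1000).astype(np.float32)); print(lo,m.sum(),q[:,2].mean().round(4),np.round(r[0],1),np.round(r[1],1),round(r[2],1))
for X in [(.553,-.127,.005),(.565,-.18,.078)]: print(np.round(proj(w,X),1))
E
```

```text
[ 0.58833208 -0.23972984  0.19964792] [-7.66474051e-04  6.24402368e-01  7.81102485e-01  5.98093560e-05]
0.015 2769 0.0257 [ 564.4 -175.4] [ 71.7 167.4] 12.3
0.068 3340 0.0772 [ 572.7 -216.1] [58.2 92.2] 13.3
[306.7  62. ]
[304.5 122.9]
```

View pics/w4.png

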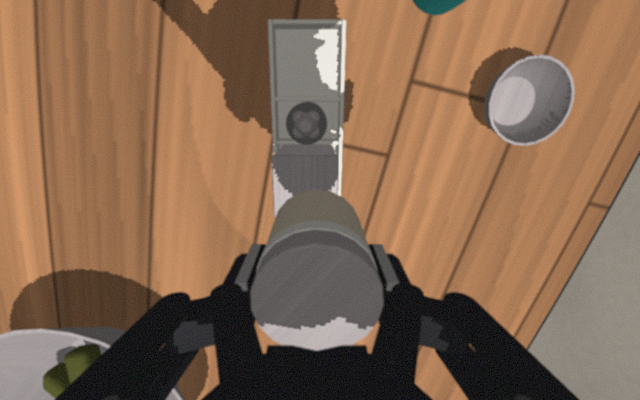

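The wrist view shows the empty bay's end corners at (269,21) and (346,21) and the stud at (306,123). It agrees with the top view to about 1 mm. Next I check where the jar sits in the hand along tool x, using the front edge of its lid.

```bash
python3 - <<'E'
from h import *
w=np.load("w4.npy",allow_pickle=True).item(); P=cloud(w); tcp=np.array([.5883,-.2397]); a=np.radians(12.6)
tx=np.array([-np.sin(a),np.cos(a)]);ty=np.array([np.cos(a),np.sin(a)])
m=np.nan_to_num(P[...,2],nan=-1); m=(m>.215)&(m<.232)&(np.hypot(*(P[...,:2]-tcp).transpose(2,0,1))<.045); m[:, :252]=0;m[:,384:]=0
q=P[m][:,:2]-tcp; X,Y=q@tx,q@ty; print(m.sum(),P[m][:,2].mean(),X.max(),X.min(),Y.min(),Y.max())
print("widths by X:",[(round(x,3),np.ptp(Y[abs(X-x)<.0015]).round(4)) for x in np.arange(-.012,.012,.003)])
for u,v in[(317,228),(317,229),(317,231)]: # front lid edge
    p=plane(w,u,v,.2223)[:2]-tcp; print(v,(p@tx).round(4),(p@ty).round(4))
for u,v in[(252,285),(382,285)]: p=plane(w,u,v,.2223)[:2]-tcp; print((p@tx).round(4),(p@ty).round(4))
# bay inner corners -> plane .026
for u,v in[(269,21),(346,21)]: print(plane(w,u,v,.026).round(4))
print("stud",plane(w,306,123,.078).round(4))
t=ctrl.camera("top")
E
```

```text
12198 0.22270417891343658 0.030517339091598573 -0.023214908324390316 -0.0278485084311438 0.0290092209811241
widths by X: [(np.float64(-0.012), np.float64(0.055)), (np.float64(-0.009), np.float64(0.056)), (np.float64(-0.006), np.float64(0.0563)), (np.float64(-0.003), np.float64(0.0559)), (np.float64(-0.0), np.float64(0.0548)), (np.float64(0.003), np.float64(0.0546)), (np.float64(0.006), np.float64(0.0545)), (np.float64(0.009), np.float64(0.0562))]
228 0.0358 0.0005
229 0.0354 0.0005
231 0.0346 0.0005
0.0104 -0.0258
0.0105 0.027
[ 0.5136 -0.1029  0.026 ]
[ 0.5817 -0.0876  0.026 ]
stud [ 0.5662 -0.1798  0.078 ]
```

Call:
servo_tool([
  [[40,-3,0],0,40],
  [[40,-3,0],0,40],
  [[35,-3,0],0,40],
  [[0,0,0],0,40],
  [[0,0,40],0,40],
  [[0,0,40],0,40],
  [[0,0,25],0,40],
  [[0,0,0],0,40],
  [[0,0,0],0,40],
])

```text
time_s: 8.15
eef_pos: [0.5555, -0.132, 0.0965]
eef_rot: [0.001, 0.625, 0.78, 0.0]
wrist_force: [0.6, 0.2, -2.5]
opening: 0.643
grasp_force: 64.4
```

```bash
python3 - <<'E'
from h import *
o=ctrl.get_obs();print(o["eef_pos"],o["eef_rot"],o["wrist_force"])
im=np.zeros((600,800,3),np.uint8)
s=ctrl.camera("scene");w=ctrl.camera("wrist");t=ctrl.camera("top")
im[:400,:400]=cv2.resize(s["color"][100:220,240:360,::-1],(400,400),interpolation=cv2.INTER_CUBIC)
im[:400,400:]=w["color"][0:400,120:520,::-1]
im[400:,:400]=cv2.resize(t["color"][150:225,350:500,::-1],(400,200))
cv2.imwrite("pics/c5.png",im)
E
```

```text
[ 0.5555377  -0.13199538  0.09651326] [9.60426088e-04 6.25175141e-01 7.80483879e-01 1.86906544e-04] [ 0.56599996  0.22305424 -2.52603221]
```

View pics/c5.png

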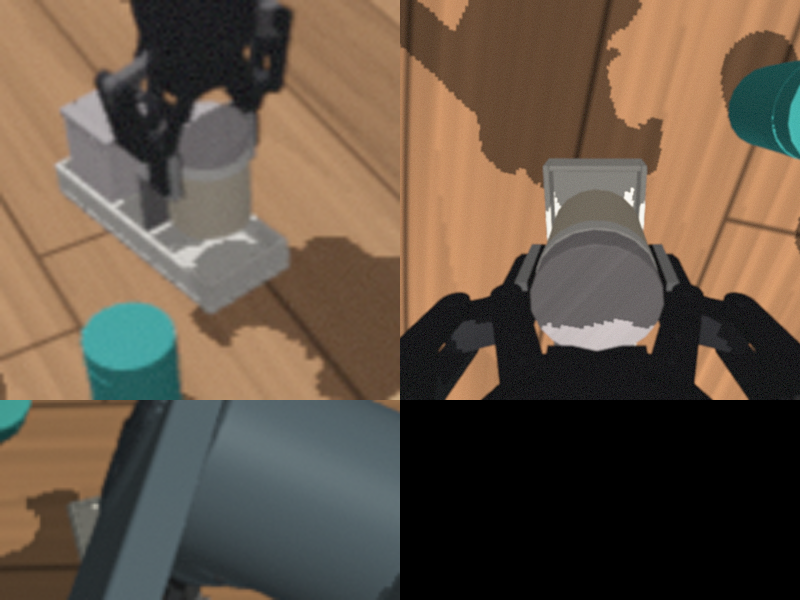

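The wrist view (right) shows the jar centred over the bay: jar at column 597, bay walls at columns 545 and 645. I'll nudge it 3 mm towards +x and lower.

Call:
servo_tool([
  [[3,-0.5,10],0,40],
  [[0,0,10],0,40],
  [[0,0,8],0,40],
  [[0,0,5],0,40],
  [[0,0,3],0,40],
  [[0,0,0],0,40],
  [[0,0,0],0,40],
])

```text
time_s: 9.18
eef_pos: [0.5536, -0.1288, 0.0595]
eef_rot: [0.0, 0.625, 0.78, 0.0]
wrist_force: [-0.1, -0.6, -2.0]
opening: 0.644
grasp_force: 64.4
```

Call:
servo_tool([
  [[0,0,2],0,40],
  [[0,0,2],0,40],
  [[0,0,1],0,40],
  [[0,0,0],0,40],
  [[0,0,0],0,40],
])

```text
time_s: 9.8
eef_pos: [0.5533, -0.1286, 0.0546]
eef_rot: [-0.0, 0.625, 0.78, -0.0]
wrist_force: [-3.2, 2.5, 4.4]
opening: 0.645
grasp_force: 64.9
```

Contact comes at the expected floor height. Releasing and rising.

Call:
servo_tool([
  [[0,0,0],0,74],
  [[0,0,0],0,76],
  [[0,0,0],0,76],
  [[0,0,-15],0,76],
  [[0,0,-40],0,76],
  [[0,0,-50],0,76],
  [[0,0,-50],0,80],
  [[0,0,0],0,80],
  [[0,0,0],0,80],
])

```text
time_s: 10.92
eef_pos: [0.5533, -0.1286, 0.2097]
eef_rot: [0.0, 0.625, 0.78, 0.0]
wrist_force: [-1.3, -0.8, -0.8]
opening: 0.935
grasp_force: 0.0
```

```bash
python3 - <<'E'
from h import *
o=ctrl.get_obs();print(o["eef_pos"],o["eef_rot"],o["wrist_force"])
s=ctrl.camera("scene");P=cloud(s)
m=np.nan_to_num(P[...,2],nan=-1); m=((m>.072)&(m<.085)&(np.hypot(P[...,0]-.554,P[...,1]+.128)<.033)).astype(np.uint8)
q=P[m>0]; print("jar lid",m.sum(),q.mean(0).round(4),np.ptp(q,axis=0).round(4))
# fit plane tilt
A=np.c_[q[:,:2],np.ones(len(q))];print("tilt",np.linalg.lstsq(A,q[:,2],rcond=None)[0][:2].round(3))
E
```

```text
[ 0.55325906 -0.12855719  0.20971546] [2.97713518e-04 6.25191176e-01 7.80471589e-01 6.27756153e-05] [-1.30752457 -0.82524067 -0.83454388]
jar lid 358 [ 0.5546 -0.1208  0.0769] [0.0545 0.0549 0.0082]
tilt [-0.012 -0.031]
```

The jar lid is flat at 77 mm in the bay. Now for the cap.

Call:
servo_tool([
  [[40,6,0],0,80],
  [[55,9,0],0,80],
  [[55,9,0],0,80],
  [[55,9,0],0,75],
  [[55,9,0],0,70],
  [[55,10,0],0,70],
  [[55,9,0],0,70],
  [[0,0,0],0,70],
  [[0,0,40],0,70],
  [[0,0,30],0,70],
  [[0,0,0],0,70],
  [[0,0,0],0,70],
])

```text
time_s: 12.48
eef_pos: [0.5327, 0.2451, 0.1398]
eef_rot: [0.0, 0.626, 0.78, 0.0]
wrist_force: [0.6, 0.3, 0.4]
opening: 0.819
grasp_force: 0.0
```

```bash
python3 - <<'E'
from h import *
o=ctrl.get_obs();print(o["eef_pos"],o["eef_rot"],o["wrist_force"])
w=ctrl.camera("wrist");save(w,"w6.png");np.save("w6.npy",w,allow_pickle=True);P=cloud(w);z=np.nan_to_num(P[...,2],nan=-1)
for lo,hi,r in((.068,.077,.03),(.038,.047,.06)):
    m=(z>lo)&(z<hi)&(np.hypot(P[...,0]-.533,P[...,1]-.246)<r); q=P[m]
    if len(q)>20:print(lo,m.sum(),q.mean(0).round(4),[round(x,1) for x in cv2.minEnclosingCircle((q[:,:2]*1000).astype(np.float32))[0]],np.ptp(q,axis=0).round(4))
E
```

```text
[0.53267747 0.24512772 0.1398145 ] [9.39957148e-05 6.25528594e-01 7.80201236e-01 9.26177533e-06] [0.64552576 0.31886234 0.40075417]
0.068 1466 [0.5335 0.2463 0.0728] [533.9, 245.2] [0.0316 0.0311 0.0071]
0.038 5325 [0.5326 0.2505 0.043 ] [533.8, 244.9] [0.0792 0.0801 0.0086]
```

View pics/w6.png

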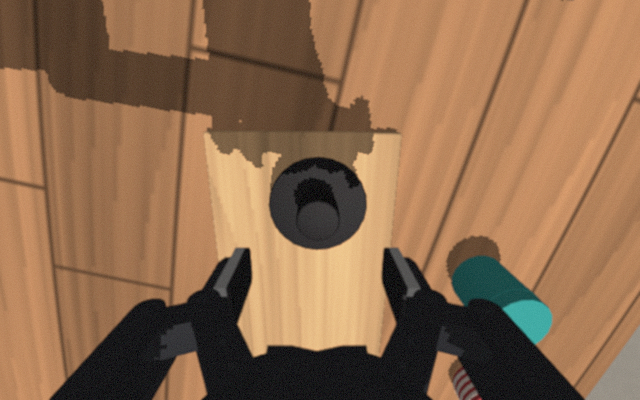

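The wrist view shows the knob at (318,220), centred between the pads, with the disc at (318,203). By depth the knob is at (0.534, 0.245), which is directly under the TCP. Descending and gripping.

Call:
servo_tool([
  [[0,1,30],0,65],
  [[0,0,25],0,60],
  [[0,0,12],0,60],
  [[0,0,6],0,60],
  [[0,0,0],0,60],
  [[0,0,0],0,15],
  [[0,0,0],0,15],
  [[0,0,0],0,15],
  [[0,0,0],0,15],
  [[0,0,0],0,15],
  [[0,0,0],0,15],
])

```text
time_s: 13.9
eef_pos: [0.5338, 0.2462, 0.0674]
eef_rot: [0.001, 0.625, 0.78, 0.001]
wrist_force: [-1.6, -0.2, 5.8]
opening: 0.357
grasp_force: 59.2
```

Call:
servo_tool([
  [[0,0,-20],0,15],
  [[0,0,-45],0,15],
  [[-10,-1,-45],0,15],
  [[-40,-6,-25],0,15],
  [[-50,-7,0],0,15],
  [[-55,-8,0],0,15],
  [[-55,-8,0],0,15],
  [[-55,-8,0],0,15],
  [[-55,-8,0],0,15],
  [[-55,-8,0],0,15],
  [[-49,-8,0],0,15],
  [[0,0,0],0,15],
  [[0,0,0],0,15],
  [[0,0,0],0,15],
])

```text
time_s: 15.65
eef_pos: [0.5652, -0.1799, 0.2016]
eef_rot: [-0.0, 0.625, 0.781, 0.0]
wrist_force: [0.6, 0.2, -0.6]
opening: 0.353
grasp_force: 59.4
```

```bash
python3 - <<'E'
from h import *
o=ctrl.get_obs();print(o["eef_pos"],o["eef_rot"],o["wrist_force"])
im=np.zeros((480,800,3),np.uint8)
s=ctrl.camera("scene");w=ctrl.camera("wrist");np.save("w7.npy",w,allow_pickle=True)
im[:400,:400]=cv2.resize(s["color"][80:220,230:370,::-1],(400,400),interpolation=cv2.INTER_CUBIC)
im[:400,400:]=w["color"][0:400,120:520,::-1]
cv2.imwrite("pics/c7.png",im)
P=cloud(s);z=np.nan_to_num(P[...,2],nan=-1)
m=((z>.07)&(z<.085)&(np.hypot(P[...,0]-.554,P[...,1]+.128)<.033));q=P[m];print("jar",m.sum(),q.mean(0).round(4),[round(x,1) for x in cv2.minEnclosingCircle((q[:,:2]*1000).astype(np.float32))[0]])
E
```

```text
[ 0.56517845 -0.1799475   0.20158415] [-7.07732924e-05  6.24605633e-01  7.80940319e-01  1.27065467e-04] [ 0.63797755  0.24188905 -0.55634819]
jar 374 [ 0.5549 -0.1199  0.0768] [553.2, -124.0]
```

View pics/c7.png

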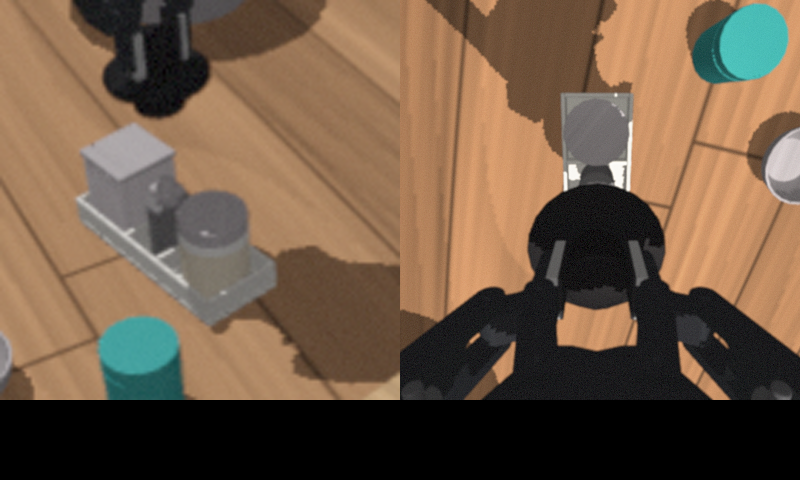

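The jar stands upright in its bay. The held cap (column 596) is in line with the carrier (562–632) above the stud. Lowering.

Call:
servo_tool([
  [[0,1,25],0,15],
  [[0,0,25],0,15],
  [[0,0,10],0,15],
  [[0,0,5],0,15],
  [[0,0,5],0,15],
  [[0,0,3],0,15],
  [[0,0,0],0,15],
  [[0,0,0],0,15],
])

```text
time_s: 16.75
eef_pos: [0.5663, -0.1813, 0.1287]
eef_rot: [0.0, 0.625, 0.78, 0.0]
wrist_force: [0.4, -0.4, -1.0]
opening: 0.356
grasp_force: 59.5
```

Call:
servo_tool([
  [[0,0,2],0,15],
  [[0,0,2],0,15],
  [[0,0,0],0,15],
  [[0,0,0],0,15],
])

```text
time_s: 17.25
eef_pos: [0.5661, -0.181, 0.1243]
eef_rot: [-0.0, 0.625, 0.78, -0.0]
wrist_force: [-0.1, 0.3, 0.0]
opening: 0.354
grasp_force: 59.6
```

Call:
servo_tool([
  [[0,0,1],0,15],
  [[0,0,1],0,15],
  [[0,0,0],0,15],
])

```text
time_s: 17.62
eef_pos: [0.5664, -0.1813, 0.1234]
eef_rot: [0.0, 0.625, 0.78, -0.0]
wrist_force: [-3.6, 1.1, 7.3]
opening: 0.359
grasp_force: 60.6
```

Resting on the balls at the expected height. Pressing through in small steps.

Call:
servo_tool([
  [[0,0,1],0,15],
  [[0,0,1],0,15],
  [[0,0,0],0,15],
])

```text
time_s: 18.0
eef_pos: [0.5666, -0.1815, 0.1226]
eef_rot: [0.001, 0.625, 0.781, -0.0]
wrist_force: [-5.5, 1.7, 15.6]
opening: 0.354
grasp_force: 61.3
```

Call:
servo_tool([
  [[0,0,1],0,15],
  [[0,0,1],0,15],
  [[0,0,0],0,15],
])

```text
time_s: 18.38
eef_pos: [0.5664, -0.1811, 0.1189]
eef_rot: [0.0, 0.625, 0.78, 0.0]
wrist_force: [-0.6, 1.0, 2.6]
opening: 0.355
grasp_force: 59.9
```

Call:
servo_tool([
  [[0,0,1],0,15],
  [[0,0,1],0,15],
  [[0,0,0],0,15],
])

```text
time_s: 18.75
eef_pos: [0.5656, -0.1808, 0.1148]
eef_rot: [-0.001, 0.625, 0.78, -0.0]
wrist_force: [1.1, -0.0, -9.8]
opening: 0.353
grasp_force: 59.9
```

It clicked: the force dropped and the balls are now pulling the cap in. Continuing to the seat at TCP z of about 0.111.

Call:
servo_tool([
  [[0,0,1],0,15],
  [[0,0,1],0,15],
  [[0,0,1],0,15],
  [[0,0,1],0,15],
  [[0,0,0],0,15],
])

```text
time_s: 19.38
eef_pos: [0.5666, -0.1814, 0.1127]
eef_rot: [0.001, 0.625, 0.78, 0.0]
wrist_force: [0.1, 0.5, -0.5]
opening: 0.359
grasp_force: 60.3
```

Call:
servo_tool([
  [[0,0,1],0,15],
  [[0,0,1],0,15],
  [[0,0,0],0,15],
  [[0,0,0],0,15],
])

```text
time_s: 19.88
eef_pos: [0.5666, -0.1815, 0.1114]
eef_rot: [0.001, 0.625, 0.78, -0.0]
wrist_force: [-2.7, 0.2, 5.4]
opening: 0.35
grasp_force: 61.6
```

Call:
servo_tool([
  [[0,0,1],0,15],
  [[0,0,1],0,15],
  [[0,0,0],0,15],
  [[0,0,0],0,15],
])

```text
time_s: 20.38
eef_pos: [0.5667, -0.1816, 0.1114]
eef_rot: [0.001, 0.625, 0.781, -0.0]
wrist_force: [-7.6, 2.3, 18.8]
opening: 0.354
grasp_force: 62.9
```

Call:
servo_tool([
  [[0,0,1],0,15],
  [[0,0,1],0,15],
  [[0,0,0],0,15],
  [[0,0,0],0,15],
])

```text
time_s: 20.88
eef_pos: [0.5668, -0.1817, 0.1113]
eef_rot: [0.001, 0.625, 0.781, -0.0]
wrist_force: [-13.4, 5.2, 32.3]
opening: 0.356
grasp_force: 64.2
```

Seated: z is constant while the force rises to 32 N. One check, then hand in.

```bash
python3 - <<'E'
from h import *
s=ctrl.camera("scene");P=cloud(s);z=np.nan_to_num(P[...,2],nan=-1)
r=np.hypot(P[...,0]-.566,P[...,1]+.181); m=(s["color"].max(-1)<60)&(r<.042)&(r>.022)&(z>.07)&(z<.1)
print("disc top z",m.sum(),np.percentile(P[m][:,2],[25,50,75]).round(4))
m=(z>.07)&(z<.08)&(np.hypot(P[...,0]-.553,P[...,1]+.126)<.033)&(s["color"].max(-1)>60);print("jar lid z",m.sum(),np.median(P[m][:,2]) if m.any() else None)
o=ctrl.get_obs();print(o["eef_pos"],o["wrist_force"],o["grasp_force"])
im=np.zeros((400,800,3),np.uint8);im[:,:400]=cv2.resize(s["color"][80:220,230:370,::-1],(400,400),interpolation=cv2.INTER_CUBIC)
im[:,400:]=ctrl.camera("wrist")["color"][:,120:520,::-1];cv2.imwrite("pics/c8.png",im)
E
```

```text
disc top z 309 [0.0857 0.0863 0.087 ]
jar lid z 363 0.07718011658851956
[ 0.56678295 -0.18172279  0.1112487 ] [-14.49787706   5.20973895  32.52959061] 64.21530246734619
```

View pics/c8.png

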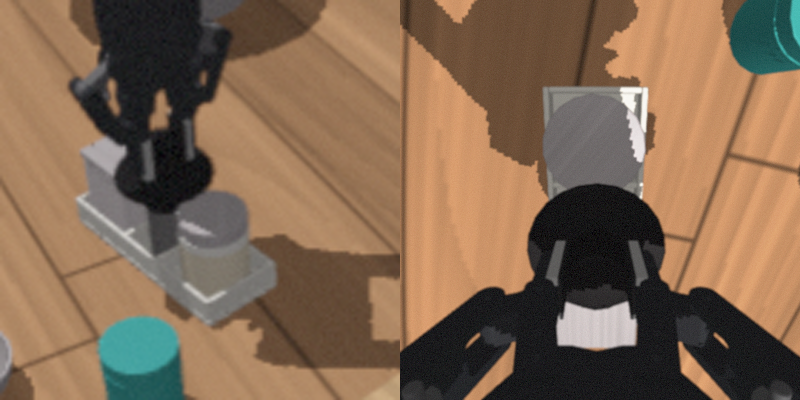

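The cap disc (scene crop 163,172) is level at 86 mm, which is exactly the seated height. The jar stands upright beside it at 77 mm (212,240), and the tin is in place.

```bash
python3 -c "
from bench import ctrl
print(ctrl.hand_in())"
```

```text
the job is handed in; nothing more can be done
None
```

The jar is upright and released in the empty bay, and the cap clicked home and was still held pressed at about 32 N when I handed the job in, about 21 s in; the hand-in returned no verdict.

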